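# Set out the sauce station

### The arm

A 6-joint arm with a two-finger parallel gripper is mounted at the origin on the work surface. World frame = base frame: x ahead of the robot, y to its left, z up, the work surface at z = 0. Lengths are in m, angles in rad, forces in N, time in s.
With the tool pointing down it reaches from about 0.375 to 0.9 m from the base axis. Payload 3.1 kg.
Tool frame: the origin (TCP) lies at the centre of the arm's flange, where the gripper is bolted on; the fingertips stand 182 mm ahead of it and the grasp point (between the pads) lies 164 mm ahead of it; z points along the fingers, y is the line along which they close (so a half turn about z gives the same grasp; the last joint's range is limited). The gripper opens to 87 mm and grips with 3 to 60 N. Pads are 19 mm wide; open, the fingers measure 117 mm over their backs; the gripper's body (75 mm by 190 mm) begins 51 mm behind the grasp point.
Start: joints at [1.067, 0.527, 1.433, -0, 1.181, -0.178], TCP at [0.2, 0.592, 0.405] pointing down, gripper open.
Joint ranges: [-3.08, 3.08], [-0.75, 2.2], [0.22, 2.44], [-1.43, 4.57], [0, 2.65], [-2.85, 2.85]. Speed limits (rad/s): [2.79, 2.79, 3.14, 3.14, 3.14, 3.14].

### API

Orientations are given as a unit quaternion [x, y, z, w].
In Python, from rig import * gives the robot as it stands.
- The arm moves only by the tool move_arm, never from a script. Its argument "commands" is a list that holds one entry, the list of rows, each a list of 6 numbers: the shift along the tool's x, y, z in units of 40 mm (1.0 is 40 mm), then the turn, a rotation vector about the tool's x, y, z in rad. A call has 1 to 12 rows; each row is the pose to reach, as a shift and turn from the pose commanded when the call began, along the tool's axes at that moment; what a row does not reach only later rows make up. A row lasts 1/8 s, in which the tool goes at most 62.5 mm and 10.7 degrees, less where a joint would pass 70% of its speed; a pose out of reach is approached as far as the arm can. A call with a gripper value outside its range is refused whole. "claw" is the closure, from -1 (fully open) to 1 (shut), so that 0 is half open, set as the call begins (left out, the last holds). The fingers move at their own pace and stop on an object; "squeeze" is the grip in N (left out, the last holds). Time passes only in rows, so rows that repeat a pose let the fingers close. It gives the time, the measured TCP pose, the force, the opening and the grip force at its end, in the units of the state.
- get_obs(): the state, without advancing time (a new reading comes with each control period).
- camera(name): name is "scene" or "top"; returns a dict with "pixels" (384x512x3 uint8, blue, green, red), "range_z" (384x512 float32, m along the optical axis (not along the pixel's ray), 0 where there is no reading), "camera_matrix" (3x3 intrinsics, pixels), "extrinsics" (4x4, takes a point from world to camera coordinates). Camera axes: x right, y up, looking along -z (the intrinsics and any distortion apply to the point x, -y, -z); pixel columns grow to the right and rows downward; lengths in m; the calibration is good to about 2 mm. A picture is of the moment at which its call begins.
- hand_in(): hands the job in; it is judged then, once.
The state is a dict: "time": time; "q": joint angles; "joint_velocities": joint speeds; "joint_torque": joint torques, N m; "position": TCP position; "tool_rot": TCP orientation; "ft_force": force on the tool from outside, world axes, zero at the start; "moment": the same for the moment, N m; "grip_width": finger opening in m; "grip_force": force on a finger pad.
Only numpy, scipy, OpenCV 4.12 (cv2) and the standard library are available. Lean on these libraries where they do the work, as an engineer would, in place of code of your own. Each camera call takes 0.05 s, during which the arm holds its last target. There are 200 camera calls.

### The job

Set out the sauce station: stand the red squeeze bottle in the black ring in front of the pan of lemons and the yellow squeeze bottle in the black ring in front of the blue tub. Set the white ramekin upright in the middle of the round green mat between the two stations, with the wooden lid seated on top of it, knob up. Leave the green bottle, the shaker and the orange cup standing where they are.

Things in the scene. Friction and masses are not known exactly. Their poses are not given: they have to be found in the camera images.
- red_bottle_center (a point): Red squeeze bottle, plain round body 54 mm in diameter and straight-sided from its foot up to 92 mm, then a narrow shoulder and nozzle up to 120 mm in all; about 0.2 kg. The point is on its axis, 60 mm above its foot; z up along the bottle. The straight part at 60 to 85 mm height is the place to grip it.
- yellow_bottle_center (a point): Yellow squeeze bottle, plain round body 54 mm in diameter and straight-sided from its foot up to 92 mm, then a narrow shoulder and nozzle up to 120 mm in all; about 0.2 kg. Same shape and point as the red one.
- ramekin_center (a point): White ceramic ramekin: straight-sided round dish, outside diameter 64 mm, 45 mm high, wall 4 mm, open on top, standing upright; about 0.14 kg. The point is on its axis, half-way up (22.5 mm above its foot); z up.
- lid_knob (a point): Wooden lid, knob up. From below: plug 44 mm in diameter, 5 mm high (goes inside the ramekin with 6 mm play all round; the lid first stands on it), disc 70 mm in diameter, 6 mm thick (lies on the rim), darker round knob 18 mm in diameter, 34 mm high; 45 mm in all, about 0.06 kg. The point: on its axis, mid-knob, 28 mm above the plug's underside; z up.
- lemon_pan: Station with a bare metal pan of yellow lemons and a black ring in front of it, on the robot's side. Fixed. Origin: ring centre at table level; x points from ring to pan (away from the robot within about 15 degrees), z up. Ring: 72 mm inside, 82 mm outside diameter, rim 14 mm and inner floor 4 mm above the table. pan: from 50 to 236 mm behind the ring's centre, at most 116 mm wide, top 69 mm above the table.
- blue_tub: Station with a blue tub with a flat blue cover and a black ring in front of it, on the robot's side. Fixed. Origin: ring centre at table level; x points from ring to tub (away from the robot within about 15 degrees), z up. Ring: 72 mm inside, 82 mm outside diameter, rim 14 mm and inner floor 4 mm above the table. tub: from 50 to 236 mm behind the ring's centre, at most 116 mm wide, top 75 mm above the table.
- mat_round: Round green mat, 96 mm in diameter, 3 mm thick, fixed flat on the table between the two stations. Origin: centre of its underside, at table level; z up.
- green_bottle_center (a point): Bystander: green squeeze bottle, plain round body 54 mm in diameter and straight-sided from its foot up to 92 mm, then a narrow shoulder and nozzle up to 120 mm in all; about 0.2 kg. Same shape and point as the red one; it stands among the things to be moved and must stay where it is.
- shaker_center (a point): Bystander: closed metal shaker, 53 mm in diameter, 90 mm high, to one side. The point is on its axis, half-way up (45 mm).
- cup_center (a point): Bystander: orange plastic cup, 72 mm across the rim, 80 mm high, to the other side. The point is on its axis, half-way up (40 mm).
There are look-alikes about, which are no part of the job. What is meant by the part that bears lid_knob is not purple or turquoise, and is the larger of those in its own colour.

How it is judged:
By the outcome, as a careful person would: the job done as asked, in the order asked, and still so for the second after the job is handed in, with the robot touching nothing.
It also fails if it takes over 109 s, if anything falls off the work surface, if the arm or the gripper's body presses on something with over 40 N, if the wrist force passes 120 N, or if a joint passes its speed limit or range.

## Working session

There is one attempt and no reset: what is moved stays moved. The work goes in short steps, Python scripts to look and compute and a tool call to move; the robot and the scene stay as the last step left them, time stands still between calls to the robot, and variables do not carry over. Pictures are saved under pics/ and viewed, at most 14 in all, crops included, and the job is handed in when it is done.

Besides the shell and the picture viewer there is one more tool, called after "Emit:" by a JSON object that holds its "method" and its "body". move_arm: Moves the arm, as the interface text tells. Its arguments: {"type":"object","properties":{"commands":{"type":"array","items":{"type":"array","items":{"type":"array","items":{"type":"number"}}}},"claw":{"type":"number"},"squeeze":{"type":"number"}},"required":["commands"]}

```bash
ls; mkdir -p pics; cat > h.py <<'E'
from rig import *
import numpy as np, cv2
def cloud(c):
    K=c["camera_matrix"];E=np.array(c["extrinsics"]);z=c["range_z"]
    v,u=np.mgrid[:z.shape[0],:z.shape[1]]
    P=np.stack([(u-K[0][2])/K[0][0]*z,-(v-K[1][2])/K[1][1]*z,-z],-1)
    R,t=E[:3,:3],E[:3,3]
    return (P-t)@R
E
python3 - <<'E'
from h import *
for n in("scene","top"):
    c=camera(n); cv2.imwrite(f"pics/{n}0.png",c["pixels"]); np.savez(f"{n}0.npz",**c,W=cloud(c))
    print(n,c["camera_matrix"],c["extrinsics"],[k for k in c])
o=get_obs();print(o)
E
```

```text
pics
scene [[407.50088153   0.         250.66425807]
 [  0.         407.50088153 187.64728184]
 [  0.           0.           1.        ]] [[ 0.45020201  0.89291637  0.00430169 -0.21859658]
 [-0.77596711  0.38884432  0.49666401  0.35265261]
 [ 0.44180674 -0.2269371   0.86793223 -1.30377933]
 [ 0.          0.          0.          1.        ]] ['pixels', 'range_z', 'camera_matrix', 'extrinsics']
top [[442.23963862   0.         256.9051595 ]
 [  0.         442.23963862 191.81454303]
 [  0.           0.           1.        ]] [[-0.01778847 -0.99980909  0.00808452  0.01174787]
 [ 0.98418893 -0.01608425  0.17639006 -0.48769477]
 [-0.17622635  0.01109441  0.98428715 -1.09255719]
 [ 0.          0.          0.          1.        ]] ['pixels', 'range_z', 'camera_matrix', 'extrinsics']
{'time': 0.1, 'q': array([ 1.06649701e+00,  5.28379381e-01,  1.43376851e+00, -1.55835901e-05,
        1.18139822e+00, -1.78508297e-01]), 'joint_velocities': array([-0.00022197, -0.00344201, -0.00215118, -0.0023395 ,  0.00053408,
        0.00023532]), 'joint_torque': array([-3.08710569e-04, -4.40990138e+01, -1.77151644e+01,  6.34375541e-02,
        5.34616050e-02, -4.46460695e-05]), 'position': array([0.19986481, 0.59185845, 0.40386715]), 'tool_rot': array([ 1.62173059e-01,  9.86761848e-01, -9.22768618e-04, -3.20228568e-04]), 'ft_force': array([0.00469672, 0.34218823, 0.43008789]), 'moment': array([ 0.00135217,  0.00311675, -0.02572524]), 'grip_force': 0.0, 'grip_width': 0.08709449486414682}
```

View pics/top0.png

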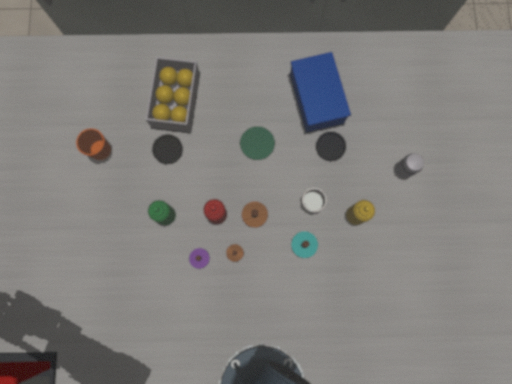

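View pics/scene0.png

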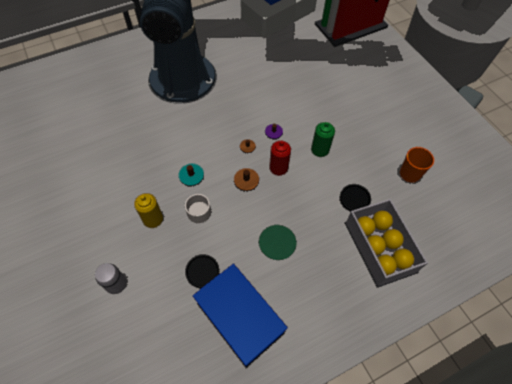

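The top view shows the lemon pan's ring at (167,150), the tub's ring at (331,147), the mat at (257,143), and the red bottle at (214,210). Yellow is at (364,210), the ramekin at (313,201), the large wooden lid at (255,214), and the green bystander at (159,211). The scene view agrees. Next I'll measure these from the point clouds.

```bash
cat > m.py <<'E'
from h import *
from scipy.optimize import least_squares
def circ(p,r):
    f=lambda x:np.hypot(p[:,0]-x[0],p[:,1]-x[1])-r
    s=least_squares(f,p.mean(0),loss="soft_l1",f_scale=.002); return s.x,np.median(abs(s.fun))
def load():
    return [np.load(f"{n}0.npz") for n in("scene","top")]
E
python3 - <<'E'
from m import *
D=load()
S,T=D
# seeds from top view pixels
seeds=dict(red=(214,210),green=(159,211),yellow=(364,210),ram=(313,201),lid=(255,214),small=(235,253),turq=(305,244),purple=(199,258),ringL=(167,150),ringB=(331,147),mat=(257,143),cup=(92,141),shaker=(413,163))
for k,(u,v) in seeds.items():
    w=T["W"][v,u]; out=[k,w.round(3)]
    for d in D:
        W=d["W"].reshape(-1,3); m=(d["range_z"].ravel()>0)&(np.hypot(*(W[:,:2]-w[:2]).T)<.065)
        P=W[m]
        def do(lo,hi,r):
            p=P[(P[:,2]>lo)&(P[:,2]<hi)][:,:2]
            if len(p)>8:
                x,e=circ(p,r); out.append((len(p),x.round(4),round(e,4)))
        out.append("zmax %.3f"%P[:,2].max())
        if k in("red","green","yellow"): do(.02,.088,.027)
        elif k=="ram":
            p=P[(P[:,2]>.038)]; out.append((len(p),((p.max(0)+p.min(0))/2).round(4), np.ptp(p,0).round(3))); do(.01,.036,.032)
        elif k in("lid","small","turq","purple"):
            p=P[(P[:,2]>.016)]; out.append((len(p),p.mean(0).round(4)));p=P[(P[:,2]>.007)&(P[:,2]<.016)];out.append((((p.max(0)+p.min(0))/2).round(4), np.ptp(p,0).round(3)))
        elif k[:4]=="ring": 
            p=P[(P[:,2]>.009)&(P[:,2]<.018)&(np.hypot(*(P[:,:2]-w[:2]).T)<.046)];x,e=circ(p[:,:2],.0385); out.append((len(p),x.round(4),e.round(4)))
        elif k=="mat":
            I=d["pixels"].reshape(-1,3)[m].astype(int); p=P[I[:,1]-I[:,2]>25]; out.append((len(p),p.mean(0).round(4),np.ptp(p,0).round(3)))
        elif k=="shaker": do(.01,.08,.0265)
    print(*out)
E
```

```text
red [0.433 0.108 0.11 ] zmax 0.123 (279, array([0.4369, 0.1105]), np.float64(0.0005)) zmax 0.122 (73, array([0.439 , 0.1111]), np.float64(0.0002))
green [0.433 0.239 0.109] zmax 0.122 (294, array([0.4362, 0.2456]), np.float64(0.0006)) zmax 0.123 (121, array([0.4384, 0.2464]), np.float64(0.0003))
yellow [ 0.427 -0.252  0.112] zmax 0.122 (290, array([ 0.4291, -0.2565]), np.float64(0.0005)) zmax 0.126 (135, array([ 0.4308, -0.2561]), np.float64(0.0003))
ram [ 0.467 -0.145  0.01 ] zmax 0.050 (156, array([ 0.4671, -0.1424,  0.0441]), array([0.064, 0.063, 0.012])) (221, array([ 0.4676, -0.1425]), np.float64(0.0022)) zmax 0.050 (131, array([ 0.4667, -0.1412,  0.0443]), array([0.063, 0.063, 0.012])) (94, array([ 0.4635, -0.1403]), np.float64(0.0025))
lid [0.43  0.009 0.047] zmax 0.048 (70, array([0.4382, 0.0096, 0.0365])) (array([0.4348, 0.0111, 0.0116]), array([0.072, 0.07 , 0.009])) zmax 0.048 (55, array([0.4363, 0.0127, 0.0372])) (array([0.4183, 0.0142, 0.0115]), array([0.103, 0.073, 0.009]))
small [0.334 0.062 0.025] zmax 0.033 (23, array([0.3378, 0.0631, 0.0259])) (array([0.3359, 0.0633
[... 678 characters left out ...]
L [0.614 0.244 0.003] zmax 0.072 (166, array([0.6166, 0.2421]), np.float64(0.0013)) zmax 0.073 (179, array([0.6164, 0.2435]), np.float64(0.0014))
ringB [ 0.615 -0.2    0.004] zmax 0.078 (191, array([ 0.618, -0.198]), np.float64(0.0014)) zmax 0.079 (171, array([ 0.6175, -0.1969]), np.float64(0.0013))
mat [0.63  0.    0.002] zmax 0.009 (980, array([6.323e-01, 4.000e-04, 3.400e-03]), array([0.091, 0.092, 0.011])) zmax 0.011 (750, array([ 0.6303, -0.    ,  0.003 ]), array([0.086, 0.087, 0.015]))
cup [0.638 0.442 0.017] zmax 0.084 zmax 0.084
shaker [ 0.545 -0.385  0.095] zmax 0.093 (342, array([ 0.5497, -0.3941]), np.float64(0.0006)) zmax 0.095 (248, array([ 0.5525, -0.3943]), np.float64(0.0007))
```

Sizes and heights match what was given: red is at (0.438,0.111), yellow (0.430,−0.256), the ramekin (0.467,−0.142) and the lid (0.435,0.011). The rings are at (0.6165,0.243) and (0.618,−0.1975), and the mat at (0.631,0). I'm moving above the red bottle first.

Emit:
{"method": "move_arm", "body": {"commands": [[[-9.48, -9.48, 1.6, 0, 0, -0.326], [-9.48, -9.48, 1.6, 0, 0, -0.326], [-9.48, -9.48, 1.6, 0, 0, -0.326], [-9.48, -9.48, 1.6, 0, 0, -0.326], [-9.48, -9.48, 1.6, 0, 0, -0.326], [-9.48, -9.48, 1.6, 0, 0, -0.326], [-9.48, -9.48, 1.6, 0, 0, -0.326], [-9.48, -9.48, 1.6, 0, 0, -0.326], [-9.48, -9.48, 1.6, 0, 0, -0.326], [-9.48, -9.48, 1.6, 0, 0, -0.326], [-9.48, -9.48, 1.6, 0, 0, -0.326], [-9.48, -9.48, 1.6, 0, 0, -0.326]]], "claw": -1, "squeeze": 20}}

```text
time: 1.6
position: [0.4371, 0.1125, 0.3408]
tool_rot: [-0.001, 1.0, 0.0, -0.0]
ft_force: [-0.1, 0.0, 0.6]
grip_width: 0.0869
grip_force: 0.0
```

Emit:
{"method": "move_arm", "body": {"commands": [[[0, 0, 0.8, 0, 0, 0], [0, 0, 1.6, 0, 0, 0], [0, 0, 2.2, 0, 0, 0], [0, 0, 2.52, 0, 0, 0], [0, 0, 2.52, 0, 0, 0], [0, 0, 2.52, 0, 0, 0]]]}}

```text
time: 2.35
position: [0.4381, 0.1118, 0.2406]
tool_rot: [-0.0, 1.0, 0.0, 0.001]
ft_force: [-0.5, -0.8, -0.4]
grip_width: 0.0871
grip_force: 0.0
```

Emit:
{"method": "move_arm", "body": {"commands": [[[0, 0, 0, 0, 0, 0], [0, 0, 0, 0, 0, 0], [0, 0, 0, 0, 0, 0], [0, 0, 0, 0, 0, 0], [0, 0, 0, 0, 0, 0], [0, 0, 0, 0, 0, 0], [0, 0, 0, 0, 0, 0], [0, 0, 0, 0, 0, 0]]], "claw": 1}}

```text
time: 3.35
position: [0.438, 0.1114, 0.24]
tool_rot: [-0.0, 1.0, -0.0, 0.0]
ft_force: [-0.6, -1.5, 3.7]
grip_width: 0.0534
grip_force: 20.0
```

Emit:
{"method": "move_arm", "body": {"commands": [[[0, 0, -0.7, 0, 0, 0], [0, 0, -1.4, 0, 0, 0], [0, 0, -2.0, 0, 0, 0], [-1.0, 0.74, -2.0, 0, 0, 0], [-2.0, 1.48, -2.0, 0, 0, 0], [-3.0, 2.22, -2.0, 0, 0, 0], [-3.9, 2.9, -2.0, 0, 0, 0], [-4.46, 3.3, -2.0, 0, 0, 0], [-4.46, 3.3, -2.0, 0, 0, 0], [-4.46, 3.3, -2.0, 0, 0, 0]]]}}

```text
time: 4.6
position: [0.6149, 0.2432, 0.3186]
tool_rot: [-0.0, 1.0, -0.0, -0.002]
ft_force: [-0.2, -0.0, -2.9]
grip_width: 0.0536
grip_force: 20.0
```

```bash
python3 - <<'E'
from m import *
o=get_obs();print(o["position"],o["ft_force"],o["grip_width"])
for n in("scene","top"):
    c=camera(n);W=cloud(c).reshape(-1,3);I=c["pixels"].reshape(-1,3).astype(int)
    cv2.imwrite(f"pics/{n}1.png",c["pixels"])
    m=(I[:,2]>2*I[:,1])&(I[:,2]>2*I[:,0])&(I[:,2]>60)&(np.hypot(W[:,0]-.6165,W[:,1]-.243)<.06)&(c["range_z"].ravel()>0)
    p=W[m];print(n,len(p),p.min(0).round(3),p.max(0).round(3))
    q=p[(p[:,2]>.09)&(p[:,2]<.16)]
    if len(q)>10: print(circ(q[:,:2],.027))
E
```

```text
[0.61493495 0.24324227 0.31859265] [-0.20817369 -0.03112148 -2.87164092] 0.05358299409972704
scene 78 [0.619 0.218 0.088] [0.64  0.261 0.192]
(array([0.65723397, 0.21383523]), np.float64(0.0008707660315881837))
top 2 [0.588 0.236 0.092] [0.589 0.239 0.104]
```

Emit:
{"method": "move_arm", "body": {"commands": [[[0, 0, 0.6, 0, 0, 0], [0, 0, 1.1, 0, 0, 0], [0, 0, 1.5, 0, 0, 0], [0, 0, 1.7, 0, 0, 0], [0, 0, 1.82, 0, 0, 0], [0, 0, 1.87, 0, 0, 0], [0, 0, 1.87, 0, 0, 0]]]}}

```text
time: 5.58
position: [0.6164, 0.2436, 0.2455]
tool_rot: [-0.0, 1.0, 0.0, 0.0]
ft_force: [0.2, 0.3, -2.1]
grip_width: 0.0532
grip_force: 20.0
```

Emit:
{"method": "move_arm", "body": {"commands": [[[0, 0, 0.03, 0, 0, 0], [0, 0, 0.05, 0, 0, 0], [0, 0, 0.05, 0, 0, 0]]]}}

```text
time: 5.95
position: [0.6166, 0.2435, 0.2441]
tool_rot: [-0.0, 1.0, 0.0, 0.001]
ft_force: [-0.7, -1.4, 3.0]
grip_width: 0.0533
grip_force: 20.0
```

Contact with the ring floor at the expected height. Releasing and rising.

Emit:
{"method": "move_arm", "body": {"commands": [[[0, 0, 0, 0, 0, 0], [0, 0, 0, 0, 0, 0], [0, 0, 0, 0, 0, 0], [0, 0, 0, 0, 0, 0], [0, 0, -0.5, 0, 0, 0], [0, 0, -1.2, 0, 0, 0], [0, 0, -2.0, 0, 0, 0], [0, 0, -2.6, 0, 0, 0], [0, 0, -2.6, 0, 0, 0], [0, 0, -2.6, 0, 0, 0]]], "claw": -1}}

```text
time: 7.2
position: [0.6159, 0.2435, 0.347]
tool_rot: [-0.0, 1.0, -0.0, -0.0]
ft_force: [0.5, -0.1, 0.4]
grip_width: 0.0869
grip_force: 0.0
```

Emit:
{"method": "move_arm", "body": {"commands": [[[4.66, -12.49, 0.17, 0, 0, 0], [4.66, -12.49, 0.17, 0, 0, 0], [4.66, -12.49, 0.17, 0, 0, 0], [4.66, -12.49, 0.17, 0, 0, 0], [4.66, -12.49, 0.17, 0, 0, 0], [4.66, -12.49, 0.17, 0, 0, 0], [4.66, -12.49, 0.17, 0, 0, 0], [4.66, -12.49, 0.17, 0, 0, 0], [4.66, -12.49, 0.17, 0, 0, 0], [4.66, -12.49, 0.17, 0, 0, 0], [4.66, -12.49, 0.17, 0, 0, 0], [4.66, -12.49, 0.17, 0, 0, 0]]]}}

```text
time: 8.7
position: [0.4302, -0.2548, 0.34]
tool_rot: [-0.001, 1.0, 0.001, -0.0]
ft_force: [-0.2, 0.4, -0.1]
grip_width: 0.0869
grip_force: 0.0
```

```bash
python3 - <<'E'
from m import *
o=get_obs();print(o["position"],o["tool_rot"])
for n in("scene","top"):
    c=camera(n);W=cloud(c).reshape(-1,3);I=c["pixels"].reshape(-1,3).astype(int)
    cv2.imwrite(f"pics/{n}2.png",c["pixels"])
    for nm,x in(("red",(.6165,.243)),("yel",(.43,-.256))):
        p=W[(np.hypot(*(W[:,:2]-x).T)<.045)&(W[:,2]>.025)&(W[:,2]<.126)]
        q=p[p[:,2]<.09]
        if len(q)>10:print(n,nm,len(q),circ(q[:,:2],.027),p[:,2].max())
E
```

```text
[ 0.43015313 -0.25475071  0.33997321] [-9.86892140e-04  9.99999216e-01  6.01844993e-04 -4.82076949e-04]
scene red 292 (array([0.61555981, 0.24302561]), np.float64(0.0005038107208569804)) 0.12561471142315905
scene yel 281 (array([ 0.42909393, -0.25652236]), np.float64(0.00044228342816626104)) 0.1227510375887465
top red 169 (array([0.61776902, 0.24360452]), np.float64(0.00033826505194256215)) 0.12563559880761616
```

View pics/scene2.png

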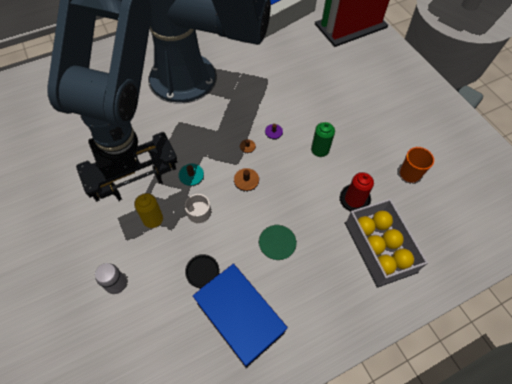

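The red bottle stands upright in its ring at (360,190), and the gripper is above the yellow bottle at (148,210). I'll descend and grip.

Emit:
{"method": "move_arm", "body": {"commands": [[[0, 0, 0.8, 0, 0, 0], [0, 0, 1.6, 0, 0, 0], [0, 0, 2.2, 0, 0, 0], [0, 0, 2.52, 0, 0, 0], [0, 0, 2.52, 0, 0, 0], [0, 0, 2.52, 0, 0, 0]]]}}

```text
time: 9.55
position: [0.4304, -0.2562, 0.2403]
tool_rot: [-0.0, 1.0, -0.001, 0.001]
ft_force: [0.1, -0.2, -0.0]
grip_width: 0.087
grip_force: 0.0
```

Emit:
{"method": "move_arm", "body": {"commands": [[[0, 0, 0, 0, 0, 0], [0, 0, 0, 0, 0, 0], [0, 0, 0, 0, 0, 0], [0, 0, 0, 0, 0, 0], [0, 0, 0, 0, 0, 0], [0, 0, 0, 0, 0, 0], [0, 0, 0, 0, 0, 0], [0, 0, 0, 0, 0, 0]]], "claw": 1}}

```text
time: 10.55
position: [0.43, -0.2562, 0.2397]
tool_rot: [-0.0, 1.0, -0.0, 0.0]
ft_force: [-0.8, -1.7, 2.4]
grip_width: 0.0536
grip_force: 20.0
```

Emit:
{"method": "move_arm", "body": {"commands": [[[0, 0, -0.7, 0, 0, 0], [0, 0, -1.4, 0, 0, 0], [0, 0, -2.0, 0, 0, 0], [-1.0, 0.3, -2.0, 0, 0, 0], [-2.1, 0.65, -2.0, 0, 0, 0], [-3.2, 1.0, -2.0, 0, 0, 0], [-4.1, 1.27, -2.0, 0, 0, 0], [-4.7, 1.46, -2.0, 0, 0, 0], [-4.7, 1.46, -2.0, 0, 0, 0], [-4.7, 1.46, -2.0, 0, 0, 0]]]}}

```text
time: 11.8
position: [0.6169, -0.1974, 0.3184]
tool_rot: [-0.0, 1.0, 0.001, -0.002]
ft_force: [-0.2, -0.3, -2.8]
grip_width: 0.0534
grip_force: 20.0
```

Emit:
{"method": "move_arm", "body": {"commands": [[[0, 0, 0.6, 0, 0, 0], [0, 0, 1.1, 0, 0, 0], [0, 0, 1.5, 0, 0, 0], [0, 0, 1.7, 0, 0, 0], [0, 0, 1.8, 0, 0, 0], [0, 0, 1.87, 0, 0, 0], [0, 0, 1.9, 0, 0, 0], [0, 0, 1.92, 0, 0, 0], [0, 0, 1.92, 0, 0, 0]]]}}

```text
time: 12.92
position: [0.6182, -0.1978, 0.2437]
tool_rot: [-0.0, 1.0, -0.0, 0.001]
ft_force: [-1.4, 0.7, 3.4]
grip_width: 0.0536
grip_force: 20.0
```

Emit:
{"method": "move_arm", "body": {"commands": [[[0, 0, 0, 0, 0, 0], [0, 0, 0, 0, 0, 0], [0, 0, 0, 0, 0, 0], [0, 0, 0, 0, 0, 0], [0, 0, -0.5, 0, 0, 0], [0, 0, -1.2, 0, 0, 0], [0, 0, -2.0, 0, 0, 0], [0, 0, -2.6, 0, 0, 0], [0, 0, -2.6, 0, 0, 0], [0, 0, -2.6, 0, 0, 0]]], "claw": -1}}

```text
time: 14.18
position: [0.6176, -0.1975, 0.3466]
tool_rot: [-0.0, 1.0, 0.0, -0.0]
ft_force: [-0.0, 0.6, -0.2]
grip_width: 0.0871
grip_force: 0.0
```

Emit:
{"method": "move_arm", "body": {"commands": [[[1.3, 0.5, 0, 0, 0, 0], [2.6, 1.0, 0, 0, 0, 0], [3.78, 1.39, 0, 0, 0, 0], [3.78, 1.39, 1.0, 0, 0, 0], [3.78, 1.39, 1.6, 0, 0, 0], [3.78, 1.39, 1.6, 0, 0, 0], [3.78, 1.39, 1.6, 0, 0, 0]]]}}

```text
time: 15.05
position: [0.4669, -0.1422, 0.2827]
tool_rot: [-0.0, 1.0, 0.0, -0.0]
ft_force: [-0.4, 0.8, -0.2]
grip_width: 0.0872
grip_force: 0.0
```

```bash
python3 - <<'E'
from m import *
o=get_obs();print(o["position"],o["tool_rot"])
for n in("scene","top"):
    c=camera(n);W=cloud(c).reshape(-1,3)
    cv2.imwrite(f"pics/{n}3.png",c["pixels"])
    for nm,x in(("red",(.6165,.243)),("yel",(.618,-.1975)),("green",(.4373,.246))):
        p=W[(np.hypot(*(W[:,:2]-x).T)<.045)&(W[:,2]>.025)&(W[:,2]<.13)]
        q=p[p[:,2]<.09]
        if len(q)>10:print(n,nm,len(q),circ(q[:,:2],.027),p[:,2].max())
    p=W[(np.hypot(W[:,0]-.467,W[:,1]+.142)<.05)&(W[:,2]>.041)&(W[:,2]<.052)]
    if len(p):print("ram",len(p),((p.max(0)+p.min(0))/2).round(4),np.ptp(p,0).round(3))
E
```

```text
[ 0.46692607 -0.14218989  0.28272884] [-1.21502730e-04  9.99999967e-01  1.09163083e-04 -1.98403773e-04]
scene red 295 (array([0.61558044, 0.24318371]), np.float64(0.00044579347452662274)) 0.12733461157540812
scene yel 215 (array([ 0.61728739, -0.19775779]), np.float64(0.00025957515560675465)) 0.1275873893913515
scene green 278 (array([0.4361707 , 0.24554918]), np.float64(0.0006468724478380667)) 0.12245632436546627
ram 131 [ 0.4663 -0.1424  0.0449] [0.064 0.063 0.008]
top red 57 (array([0.61774858, 0.24347059]), np.float64(0.00024121520979071207)) 0.12763616267006192
```

View pics/scene3.png

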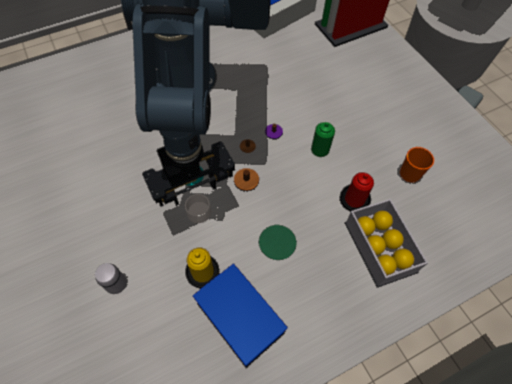

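Yellow stands in its ring at (202,262), and the gripper is above the ramekin at (197,207). I'll descend and grip.

Emit:
{"method": "move_arm", "body": {"commands": [[[0, 0, 0.7, 0, 0, 0], [0, 0, 1.4, 0, 0, 0], [0, 0, 1.9, 0, 0, 0], [0, 0, 2.2, 0, 0, 0], [0, 0, 2.29, 0, 0, 0], [0, 0, 2.29, 0, 0, 0]]]}}

```text
time: 15.9
position: [0.467, -0.1422, 0.1915]
tool_rot: [-0.0, 1.0, -0.0, 0.0]
ft_force: [0.5, -0.1, -0.1]
grip_width: 0.0872
grip_force: 0.0
```

Emit:
{"method": "move_arm", "body": {"commands": [[[0, 0, 0, 0, 0, 0], [0, 0, 0, 0, 0, 0], [0, 0, 0, 0, 0, 0], [0, 0, 0, 0, 0, 0], [0, 0, 0, 0, 0, 0], [0, 0, 0, 0, 0, 0], [0, 0, 0, 0, 0, 0], [0, 0, 0, 0, 0, 0]]], "claw": 1}}

```text
time: 16.9
position: [0.4668, -0.1421, 0.1914]
tool_rot: [-0.0, 1.0, -0.0, 0.0]
ft_force: [-0.0, 0.8, 5.7]
grip_width: 0.0642
grip_force: 20.0
```

Emit:
{"method": "move_arm", "body": {"commands": [[[0, 0, -0.7, 0, 0, 0], [0, 0, -1.5, 0, 0, 0], [-0.8, 0.7, -1.5, 0, 0, 0], [-1.7, 1.47, -1.5, 0, 0, 0], [-2.6, 2.25, -1.5, 0, 0, 0], [-3.5, 3.03, -1.5, 0, 0, 0], [-4.1, 3.55, -1.5, 0, 0, 0], [-4.1, 3.55, -1.5, 0, 0, 0], [-4.1, 3.55, -1.5, 0, 0, 0], [-4.1, 3.55, -1.0, 0, 0, 0], [-4.1, 3.55, -0.5, 0, 0, 0], [-4.1, 3.55, -0.25, 0, 0, 0]]]}}

```text
time: 18.4
position: [0.6296, -0.0005, 0.1986]
tool_rot: [0.0, 1.0, 0.0, -0.002]
ft_force: [0.0, -0.2, -1.3]
grip_width: 0.0642
grip_force: 20.0
```

Emit:
{"method": "move_arm", "body": {"commands": [[[0, 0, 0.08, 0, 0, 0], [0, 0, 0.13, 0, 0, 0], [0, 0, 0.16, 0, 0, 0], [0, 0, 0.19, 0, 0, 0], [0, 0, 0.19, 0, 0, 0]]]}}

```text
time: 19.02
position: [0.6309, -0.0001, 0.1945]
tool_rot: [-0.0, 1.0, -0.0, 0.001]
ft_force: [-0.8, -0.8, 3.5]
grip_width: 0.0641
grip_force: 20.0
```

Emit:
{"method": "move_arm", "body": {"commands": [[[0, 0, 0, 0, 0, 0], [0, 0, 0, 0, 0, 0], [0, 0, 0, 0, 0, 0], [0, 0, 0, 0, 0, 0], [0, 0, -0.5, 0, 0, 0], [0, 0, -1.2, 0, 0, 0], [0, 0, -2.0, 0, 0, 0], [0, 0, -2.6, 0, 0, 0], [0, 0, -2.6, 0, 0, 0], [0, 0, -2.6, 0, 0, 0]]], "claw": -1}}

```text
time: 20.27
position: [0.6303, -0.0, 0.2975]
tool_rot: [-0.0, 1.0, 0.0, -0.0]
ft_force: [-0.7, 0.3, -0.2]
grip_width: 0.087
grip_force: 0.0
```

Emit:
{"method": "move_arm", "body": {"commands": [[[1.3, 0.08, 0, 0, 0, 0], [2.6, 0.16, 0, 0, 0, 0], [3.8, 0.22, 0, 0, 0, 0], [4.6, 0.27, 0, 0, 0, 0], [4.9, 0.28, 0, 0, 0, 0], [4.9, 0.28, 0, 0, 0, 0], [4.9, 0.28, 0, 0, 0, 0]]]}}

```text
time: 21.15
position: [0.4364, 0.0107, 0.2975]
tool_rot: [-0.0, 1.0, -0.0, 0.001]
ft_force: [0.5, 0.2, -0.6]
grip_width: 0.0873
grip_force: 0.0
```

```bash
python3 - <<'E'
from m import *
o=get_obs();print(o["position"],o["tool_rot"])
for n in("scene","top"):
    c=camera(n);W=cloud(c).reshape(-1,3);I=c["pixels"].reshape(-1,3).astype(int)
    cv2.imwrite(f"pics/{n}4.png",c["pixels"])
    p=W[(np.hypot(W[:,0]-.631,W[:,1])<.05)&(W[:,2]>.043)&(W[:,2]<.056)]
    if len(p):print("ram",len(p),((p.max(0)+p.min(0))/2).round(4),np.ptp(p,0).round(3))
    p=W[(np.hypot(W[:,0]-.631,W[:,1])<.06)&(W[:,2]<.009)&(I[:,1]-I[:,2]>25)]
    print("mat",((p.max(0)+p.min(0))/2).round(4),np.ptp(p,0).round(3))
    p=W[(np.hypot(W[:,0]-.436,W[:,1]-.011)<.045)&(W[:,2]<.05)]
    d=p[(p[:,2]>.008)&(p[:,2]<.015)];k=p[p[:,2]>.02]
    for a,r in((d,0),(k,.009)):
        if len(a)>5:print(n,"lid",len(a),((a.max(0)+a.min(0))/2).round(4),np.ptp(a,0).round(3), circ(a[:,:2],r) if r else "")
E
```

```text
[0.4364424  0.01067867 0.29751745] [-1.81750278e-05  9.99999211e-01 -2.71058665e-04  1.22624815e-03]
ram 152 [ 0.6299 -0.      0.0475] [0.064 0.063 0.009]
mat [0.6337 0.0012 0.0032] [0.089 0.092 0.01 ]
scene lid 373 [0.4342 0.0105 0.0115] [0.07  0.069 0.007] 
scene lid 63 [0.4354 0.0106 0.0347] [0.017 0.016 0.029] (array([0.43404507, 0.01156593]), np.float64(0.0007764477356575136))
ram 120 [6.298e-01 6.000e-04 4.830e-02] [0.062 0.063 0.011]
mat [6.214e-01 2.000e-04 2.500e-03] [0.067 0.087 0.012]
```

View pics/scene4.png

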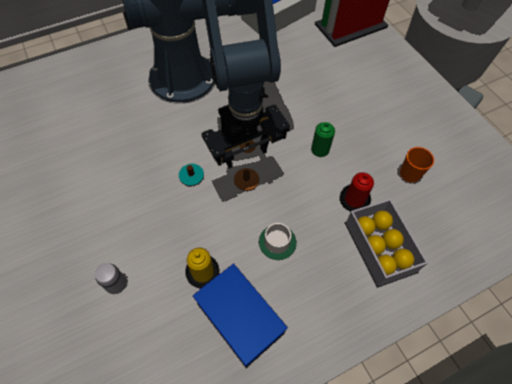

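The ramekin is upright on the mat at (278,238), and the gripper is over the wooden lid at (247,179). I'll lower onto the knob.

Emit:
{"method": "move_arm", "body": {"commands": [[[0, 0, 0.7, 0, 0, 0], [0, 0, 1.4, 0, 0, 0], [0, 0, 2.0, 0, 0, 0], [0, 0, 2.35, 0, 0, 0], [0, 0, 2.45, 0, 0, 0], [0, 0, 2.45, 0, 0, 0]]]}}

```text
time: 22.0
position: [0.435, 0.0111, 0.1997]
tool_rot: [-0.0, 1.0, -0.0, 0.0]
ft_force: [0.0, 0.5, 0.2]
grip_width: 0.0871
grip_force: 0.0
```

Emit:
{"method": "move_arm", "body": {"commands": [[[0, 0, 0, 0, 0, 0], [0, 0, 0, 0, 0, 0], [0, 0, 0, 0, 0, 0], [0, 0, 0, 0, 0, 0], [0, 0, 0, 0, 0, 0], [0, 0, 0, 0, 0, 0], [0, 0, 0, 0, 0, 0], [0, 0, 0, 0, 0, 0], [0, 0, 0, 0, 0, 0], [0, 0, 0, 0, 0, 0]]], "claw": 1, "squeeze": 15}}

```text
time: 23.25
position: [0.4347, 0.0111, 0.1995]
tool_rot: [-0.0, 1.0, -0.0, -0.0]
ft_force: [-0.5, 0.1, 0.1]
grip_width: 0.0176
grip_force: 15.0
```

Emit:
{"method": "move_arm", "body": {"commands": [[[0, 0, -0.8, 0, 0, 0], [0, 0, -1.7, 0, 0, 0], [0, 0, -2.3, 0, 0, 0], [-1.2, -0.07, -2.3, 0, 0, 0], [-2.4, -0.14, -2.3, 0, 0, 0], [-3.5, -0.2, -2.3, 0, 0, 0], [-4.4, -0.25, -2.3, 0, 0, 0], [-4.89, -0.28, -2.0, 0, 0, 0], [-4.89, -0.28, -1.6, 0, 0, 0], [-4.89, -0.28, -1.5, 0, 0, 0], [-4.89, -0.28, -1.5, 0, 0, 0], [-4.89, -0.28, -1.5, 0, 0, 0]]]}}

```text
time: 24.75
position: [0.6299, -0.0, 0.26]
tool_rot: [-0.0, 1.0, -0.0, 0.0]
ft_force: [-0.2, 1.2, 0.1]
grip_width: 0.0176
grip_force: 15.0
```

```bash
python3 - <<'E'
from m import *
o=get_obs();print(o["position"],o["ft_force"],o["grip_width"])
for n in("scene","top"):
    c=camera(n);W=cloud(c).reshape(-1,3)
    if n=="scene": cv2.imwrite("pics/close5.png",cv2.resize(c["pixels"][160:300,200:380],None,fx=4,fy=4,interpolation=cv2.INTER_CUBIC))
    for lo,hi in((.01,.045),(.062,.073)):
        p=W[(np.hypot(W[:,0]-.631,W[:,1])<.045)&(W[:,2]>lo)&(W[:,2]<hi)]
        if len(p)>5:print(n,len(p),((p.max(0)+p.min(0))/2).round(4),np.ptp(p,0).round(3),circ(p[:,:2],.032))
E
```

```text
[ 6.29889610e-01 -8.37242822e-06  2.59990859e-01] [-0.17888909  1.22804327  0.11217162] 0.01762021048527926
scene 132 [ 0.6396 -0.0057  0.0274] [0.044 0.053 0.035] (array([6.29089292e-01, 3.50876102e-04]), np.float64(0.00032164347416820116))
scene 238 [ 6.39e-01 -1.00e-04  6.93e-02] [0.051 0.068 0.007] (array([ 6.22477968e-01, -4.67695714e-05]), np.float64(0.004957807018737225))
```

View pics/close5.png

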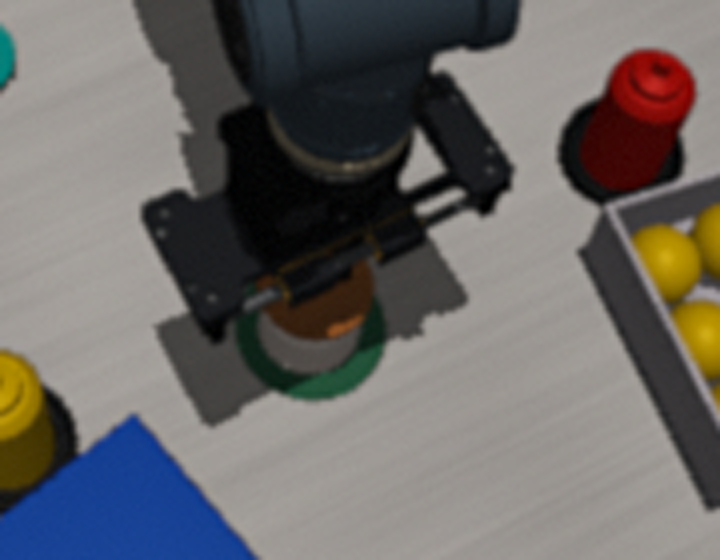

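The lid, around (320,300) in the crop, is held level and centred over the ramekin. Lowering.

Emit:
{"method": "move_arm", "body": {"commands": [[[0, 0, 0.15, 0, 0, 0], [0, 0, 0.28, 0, 0, 0], [0, 0, 0.36, 0, 0, 0], [0, 0, 0.41, 0, 0, 0], [0, 0, 0.44, 0, 0, 0], [0, 0, 0.46, 0, 0, 0], [0, 0, 0.46, 0, 0, 0]]]}}

```text
time: 25.72
position: [0.6302, -0.0, 0.2425]
tool_rot: [-0.0, 1.0, -0.0, 0.0]
ft_force: [-2.9, -0.1, 5.8]
grip_width: 0.0175
grip_force: 15.0
```

Emit:
{"method": "move_arm", "body": {"commands": [[[0, 0, 0, 0, 0, 0], [0, 0, 0, 0, 0, 0], [0, 0, 0, 0, 0, 0], [0, 0, 0, 0, 0, 0], [0, 0, 0, 0, 0, 0], [0, 0, -0.4, 0, 0, 0], [0, 0, -1.0, 0, 0, 0], [0, 0, -2.0, 0, 0, 0], [0, 0, -3.0, 0, 0, 0], [0, 0, -3.0, 0, 0, 0]]], "claw": -1}}

```text
time: 26.98
position: [0.6315, -0.0002, 0.3663]
tool_rot: [-0.0, 1.0, -0.001, 0.005]
ft_force: [-0.8, -0.1, -0.7]
grip_width: 0.0868
grip_force: 0.0
```

Emit:
{"method": "move_arm", "body": {"commands": [[[1.3, 0, 0, 0, 0, 0], [2.6, 0, 0, 0, 0, 0], [3.9, 0, 0, 0, 0, 0], [5.0, 0, 0, 0, 0, 0], [5.0, 0, 0, 0, 0, 0], [5.0, 0, 0, 0, 0, 0]]]}}

```text
time: 27.72
position: [0.431, -0.0003, 0.3615]
tool_rot: [0.0, 1.0, -0.0, 0.001]
ft_force: [0.8, 0.0, 0.8]
grip_width: 0.0871
grip_force: 0.0
```

```bash
python3 - <<'E'
from m import *
o=get_obs();print(o["position"],o["time"])
c=camera("scene");W=cloud(c).reshape(-1,3);cv2.imwrite("pics/scene6.png",c["pixels"])
for nm,x in(("red",(.6165,.243)),("yel",(.618,-.1975)),("green",(.4373,.246))):
    p=W[(np.hypot(*(W[:,:2]-x).T)<.045)&(W[:,2]>.025)&(W[:,2]<.13)];print(nm,circ(p[p[:,2]<.09][:,:2],.027),p[:,2].max())
P=W[(np.hypot(W[:,0]-.631,W[:,1])<.045)]
for lo,hi in((.01,.044),(.05,.058),(.065,.11)):
    p=P[(P[:,2]>lo)&(P[:,2]<hi)];print(len(p),((p.max(0)+p.min(0))/2).round(4),np.ptp(p,0).round(3),circ(p[:,:2],.032)[0])
d=P[(P[:,2]>.047)&(P[:,2]<.062)&(np.hypot(P[:,0]-.631,P[:,1])<.033)]
print("disc plane",np.linalg.lstsq(np.c_[d[:,:2]-[.63,0],np.ones(len(d))],d[:,2],rcond=None)[0], P[:,2].max())
E
```

```text
[ 4.30983700e-01 -3.15169186e-04  3.61474249e-01] 27.725
red (array([0.61564236, 0.24328275]), np.float64(0.0005444352101286569)) 0.1272093735872375
yel (array([ 0.61741289, -0.19782077]), np.float64(0.0002837726384595368)) 0.12771207683256416
green (array([0.43613194, 0.24552247]), np.float64(0.0006423596231984793)) 0.1217024501671388
106 [ 0.6396 -0.0051  0.0252] [0.044 0.054 0.03 ] [6.29079249e-01 1.43276029e-04]
530 [ 6.302e-01 -5.000e-04  5.420e-02] [0.069 0.069 0.007] [0.62835669 0.00103994]
69 [ 0.6315 -0.0007  0.0795] [0.017 0.017 0.024] [0.60895022 0.01740906]
disc plane [-0.00837457 -0.00229049  0.05454584] 0.09164738783338197
```

View pics/scene6.png

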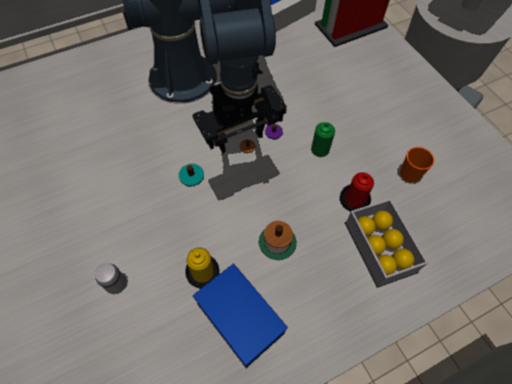

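The red bottle (360,190) and yellow bottle (202,262) stand in their rings. The lid lies flat and centred on the ramekin (278,238): disc top at 54 mm, knob top at about 91 mm. The bystanders haven't moved and the robot is clear, so I'm handing in.

```bash
python3 -c "
from rig import *
print(hand_in())"
```

```text
the job is handed in; nothing more can be done
None
```

The sauce station is set and handed in at about 28 s of the 109 s allowed: both bottles stand in their rings, the ramekin is on the mat with its wooden lid seated knob up, and the bystanders are still in place; no verdict was returned.

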